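# Draw the coin plate out from under a stack and dock it

### The job

The flat metal coin plate lies at the bottom of a stack of coin packets in the wooden sorting stand. Draw it out level by its tab, gently and without handling the stack, so that the packets settle in the stand still stacked as they were; then slide the plate under the cover of the black photo dock until it is fully home against the hidden stop, pushing gently, and let go. Leave everything else alone.

Things in the scene. Friction and masses are not known exactly. Their poses are not given: they have to be found in the camera images.
- stand: Fixed wooden sorting stand, 100 (x) x 90 (y) mm; origin: centre of its underside, on the desk. Front at its own -x. Floor 12 mm above the desk; side rails 14 mm high over it, 66.4 mm apart (1.2 mm side play for the plate). Draw the plate along the stand's -x, about 110 mm, till its back edge has left the floor. It allows at most 20 N from the plate and 25 N from the packets.
- stand_bar (a point): Middle of the stand's aluminium cross bar, 41 mm in front of the stand's origin, 27 mm above the desk. The bar runs from rail to rail, 8 mm thick, underside 20.5 and top 34 mm above the desk: the plate passes below with 2.5 mm to spare, the stack behind it is held back. Bar and floor are slick, so the packets settle by themselves as the plate leaves.
- stand_stack (a point): Point on the stand's floor (12 mm above the desk) over which the stack stands, 8 mm in front of the stand's origin. Axes as the stand's.
- plate_mid (a point): Centre (half-way up) of the main part of the loose aluminium coin plate, 95 (x) x 64 (y) x 6 (z) mm, 0.14 kg, two grey coin circles on top. Leading (+x) edge at +47.5 mm bevelled over its last 10 mm (6 down to about 3 mm) and there 60 mm wide; a tab continues from its -x edge.
- plate_tab (a point): Middle of the plate's tab, half-way up, 76 mm along -x from the plate's centre: 24 mm wide (y), 50 mm long (x), 6 mm thick. It overhangs free in front of the stand, its underside 12 mm above the desk; grasp it here by its two sides.
- coin_plate: The same coin plate; origin at the centre of the underside of its main part, same axes.
- flips_0_mid (a point): Centre of the lowest stacked packet: white card coin holders, 50 x 50 x 16 mm, about 0.12 kg, resting on the plate, a few mm behind the bar. Must stay in the stack.
- flips_0: The same lowest packet, origin under its centre.
- slide_box_mid (a point): Centre of the small black coin case on the lowest packet, 44 x 52 x 14 mm, 0.09 kg. Must stay in the stack.
- slide_box: The same case, origin under its centre.
- flips_1_mid (a point): Centre of the top packet: white card coin holders, 50 x 50 x 10 mm, 0.08 kg. Must stay in the stack.
- flips_1: The same top packet, origin under its centre.
- dock: Fixed black photo dock; origin on the desk. Floor 12 mm above the desk, from 50 mm in front (-x) to 85 mm behind. The plate goes in along +x, tab last, between rails 8.5 mm high, 66.4 mm apart. Home, the plate's centre lies 8 mm before to 8 mm beyond this origin (the stop is set differently each time, unseen), tab still out in front. It allows at most 25 N from the plate.
- dock_mouth (a point): Middle of the front edge of the dock's floor (12 mm above the desk), 50 mm in front of its origin. Here the rails flare to about 75 mm, narrowing to 66.4 mm over 25 mm; this part is open above. Axes as the dock's.
- dock_cover (a point): Middle of the front lip of the dock's aluminium cover, 9 mm behind the dock's origin; underside 20.5 mm, top 25.5 mm above the desk, lip turned up a little. Below it the plate meets a seating pin that gives under a steady push of about 3 N for 6 mm, then the hard stop.
- pin (a joint): How far the seating pin in the dock is pushed in (m): 0 untouched, about 0.006 with the plate fully home against the stop. No spring; it stays where it is pushed.
- laptop: Fixed open laptop to the left of the work, its raised screen about 0.3 m high; pass above it or round it.
- weight_50_mid (a point): Loose bystander: brass calibration weight 18 mm across, 32 mm tall; point 5 mm above its foot. Leave it alone.
- eraser_mid (a point): Loose bystander: eraser 21 x 48 x 12 mm, its centre. Leave it alone.
- capsule_1_mid (a point): Loose bystander: clear round coin capsule, 40 mm across, 7 mm high, its centre. Leave it alone.

How it is judged (in metres and radians):
On the way, in this order (a step that is already met when the one before it is completed fails the run):
1. the plate is drawn clear of the stand and the packets have settled on its floor, still stacked (horizontal distance between plate_mid and stand above 0.1 m and horizontal distance between each of flips_0_mid, slide_box_mid, flips_1_mid and stand_stack below 0.022 m and angle between each of flips_0_mid, slide_box_mid, flips_1_mid's own z axis and vertical below 0.1 rad and z of flips_0_mid in the frame of stand_stack between 0.004 and 0.012 m and z of slide_box_mid in the frame of stand_stack between 0.019 and 0.027 m and z of flips_1_mid in the frame of stand_stack between 0.031 and 0.039 m), for 0.2 s.
2. the plate lies in the dock, fully home against its stop (value of joint pin above 0.005 m and x of plate_mid in the frame of dock between -0.012 and 0.012 m and y of plate_mid in the frame of dock between -0.004 and 0.004 m and z of plate_mid in the frame of dock between 0.012 and 0.0185 m and angle between the x axis of coin_plate and the x axis of dock, either way round below 0.06 rad and angle between plate_mid's own z axis and vertical below 0.06 rad), for 0.1 s.
At the end, for the whole second after the job is handed in: Plate flat in the dock (4 mm off the centre line, 0.06 rad), home so that the pin is in over 5 of its 6 mm. The three packets stacked in order on the stand's floor, centres within 22 mm of the stack point and 4 mm of their heights, level within 0.1 rad. All at rest (all of step 2 and horizontal distance between each of flips_0_mid, slide_box_mid, flips_1_mid and stand_stack below 0.022 m and angle between each of flips_0_mid, slide_box_mid, flips_1_mid's own z axis and vertical below 0.1 rad and z of flips_0_mid in the frame of stand_stack between 0.004 and 0.012 m and z of slide_box_mid in the frame of stand_stack between 0.019 and 0.027 m and z of flips_1_mid in the frame of stand_stack between 0.031 and 0.039 m and linear speed of each of coin_plate, flips_0, slide_box, flips_1 below 0.01 m/s); the robot touches nothing.
It fails at once if a stacked packet tips over (more than 0.4 rad) (angle between any of flips_0_mid, slide_box_mid, flips_1_mid's own z axis and vertical above 0.4 rad).
It fails at once if the robot handles the stack (more than 1 N on a packet) (contact force between any of the arm, the fingers and flips_0 above 1 N or contact force between any of the arm, the fingers and slide_box above 1 N or contact force between any of the arm, the fingers and flips_1 above 1 N).
It fails at once if the packets are dragged against the stand with more than 25 N, or the plate jammed in it with more than 20 N (contact force between flips_0 and stand above 25 N or contact force between coin_plate and stand above 20 N).
It fails at once if the plate is forced into the dock with more than 25 N (contact force between coin_plate and dock above 25 N).
It fails at once if a bystander is moved by more than 20 mm (distance of any of weight_50_mid, eraser_mid, capsule_1_mid from where it was at the start of the episode above 0.02 m).
It also fails if it takes over 67 s, if anything falls off the work surface, if the arm or the gripper's body presses on something with over 40 N, if the wrist force passes 120 N, or if a joint passes its speed limit or range.

### The arm

A 6-joint arm with a two-finger parallel gripper is mounted at the origin on a cart in front of the work surface, level with it; the furniture and walls round the work are solid. World frame = base frame: x ahead of the robot, y to its left, z up, the work surface at z = 0. Lengths are in mm, angles in rad, forces in N, time in s.
With the tool pointing down it reaches from about 275 to 850 mm from the base axis. Payload 5.2 kg.
Tool frame: the origin (TCP) lies between the finger pads; the fingertips stand 17 mm ahead of it and the grasp point (between the pads) lies 2 mm behind it (bot.tip_extent is the distance from the TCP to the fingertips, in mm); z points along the fingers, y is the line along which they close (so a half turn about z gives the same grasp; the last joint's range is limited). The gripper opens to 85 mm and grips with 20 to 120 N. Pads are 22 mm wide; open, the fingers measure 114 mm over their backs; the gripper's body (76 mm by 85 mm) begins 54 mm behind the grasp point. The pads swing forward as they close: fully open they stand 13 mm farther back than shut.
Start: joints at [-1.385, 0.259, 1.535, -0, 1.348, -0.203], TCP at [208.514, -508.947, 222.81] pointing down, gripper open.
Joint ranges: [-3.14, 3.14], [-0.91, 2.08], [0.19, 2.58], [-1.22, 4.36], [0.22, 2.71], [-3.12, 3.12]. Speed limits (rad/s): [2.57, 2.57, 3.14, 3.14, 3.14, 3.14].

### API

Orientations are given as a 3x3 rotation matrix whose columns are the frame's x, y, z axes.
In Python, from workcell import bot gives the robot as it stands.
- The arm moves only by the tool move_arm, never from a script. Its argument "series" is a list of rows, each a list of 3 entries, a list of its own where there are three numbers: the shift along the world's x, y, z in mm, then the turn, a rotation vector about the world's x, y, z in rad, then the finger opening in mm, from 0 to 85.4. In form: [[[dx, dy, dz], [rx, ry, rz], fingers], ...]. A call has 1 to 20 rows; each row shifts and turns the commanded pose from where the row before left it; what a row does not reach is not made up. A row lasts 1/10 s, in which the tool goes at most 50 mm and 8.59 degrees, less where a joint would pass 70% of its speed; a pose out of reach is approached as far as the arm can. A call with a gripper value outside its range is refused whole. The fingers move at their own pace and stop on an object; "force" is the grip in N (left out, the last holds). Time passes only in rows, so rows that do not move let the fingers close. It gives the time, the measured TCP pose, the force, the opening and the grip force at its end, in the units of the state.
- bot.sense(): the state, without advancing time (a new reading comes with each control period).
- bot.camera(name): name is "side" or "top"; returns a dict with "frame" (480x640x3 uint8, red, green, blue), "mtx" (3x3 intrinsics, pixels), "view" (4x4, takes a point from world to camera coordinates). Camera axes: x right, y down, z forward; pixel columns grow to the right and rows downward; lengths in mm; the calibration is good to about 2 mm. A picture is of the moment at which its call begins. There is no depth.
- bot.sign_off(): hands the job in; it is judged then, once.
The state is a dict: "t": time; "joint_pos": joint angles; "qvel": joint speeds; "tau": joint torques, N m; "position": TCP position; "eef_rot": TCP orientation; "wrist_force": force on the tool from outside, world axes, zero at the start; "wrist_torque": the same for the moment, N m; "width": finger opening in mm; "grasp_force": force on a finger pad.
Only numpy, scipy, OpenCV 4.12 (cv2) and the standard library are available. Lean on these libraries where they do the work, as an engineer would, in place of code of your own. Each camera call takes 0.05 s, during which the arm holds its last target. There are 200 camera calls.

## Working session

There is one attempt and no reset: what is moved stays moved. The work goes in short steps, Python scripts to look and compute and a tool call to move; the robot and the scene stay as the last step left them, time stands still between calls to the robot, and variables do not carry over. Pictures are saved under pics/ and viewed, at most 10 in all, crops included, and the job is handed in when it is done.

Besides the shell and the picture viewer there is one more tool, called after ">>>" by a JSON object that holds its "api" and its "payload". move_arm: Moves the arm, as the interface text tells. Its arguments: {"type":"object","properties":{"series":{"type":"array"},"force":{"type":"number"}},"required":["series"]}

```bash
mkdir -p pics; python3 - <<'E'
from workcell import bot
import cv2,numpy as np
for n in("top","side"):
    c=bot.camera(n); cv2.imwrite(f"pics/{n}0.png",c["frame"][:,:,::-1]); np.savez(f"{n}.npz",m=c["mtx"],v=c["view"])
    print(n,c["mtx"].round(1).tolist(),c["view"].round(3).tolist())
print(bot.sense())
E
```

```text
top [[516.2, 0.0, 324.8], [0.0, 516.2, 236.7], [0.0, 0.0, 1.0]] [[0.003, -1.0, 0.02, 2.157], [-0.98, -0.007, -0.196, 580.341], [0.197, -0.019, -0.98, 1328.134], [0.0, 0.0, 0.0, 1.0]]
side [[523.7, 0.0, 326.5], [0.0, 523.7, 233.4], [0.0, 0.0, 1.0]] [[0.997, 0.073, 0.004, -571.268], [0.044, -0.567, -0.823, 58.191], [-0.058, 0.82, -0.569, 1148.193], [0.0, 0.0, 0.0, 1.0]]
{'t': 0.1, 'joint_pos': array([-1.38481004e+00,  2.59251876e-01,  1.53597776e+00,  2.79831598e-05,
        1.34800596e+00, -2.02792901e-01]), 'qvel': array([ 0.00010501, -0.00141227, -0.00352362,  0.00052407, -0.0006613 ,
        0.00185694]), 'tau': array([ 1.91387357e-03, -4.46975148e+01, -2.91247308e+01, -1.38554537e-04,
        6.30908646e-03,  1.77011395e-05]), 'position': array([ 208.4247909 , -508.44989034,  222.0660077 ]), 'eef_rot': array([[ 9.25374910e-01,  3.79053030e-01, -2.76984617e-04],
       [ 3.79052963e-01, -9.25373561e-01,  1.61965185e-03],
       [ 3.57619699e-04, -1.60377702e-03, -9.99998650e-01]]), 'wrist_force': array([0.85971465, 0.76633965, 0.09990502]), 'wrist_torque': array([ 0.00027169,  0.03549606, -0.02349335]), 'grasp_force': 0.0, 'width': 85.52359173769963}
```

View pics/top0.png

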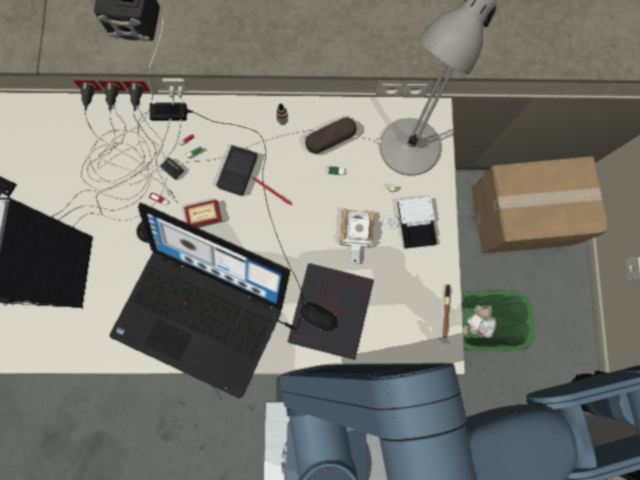

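View pics/side0.png

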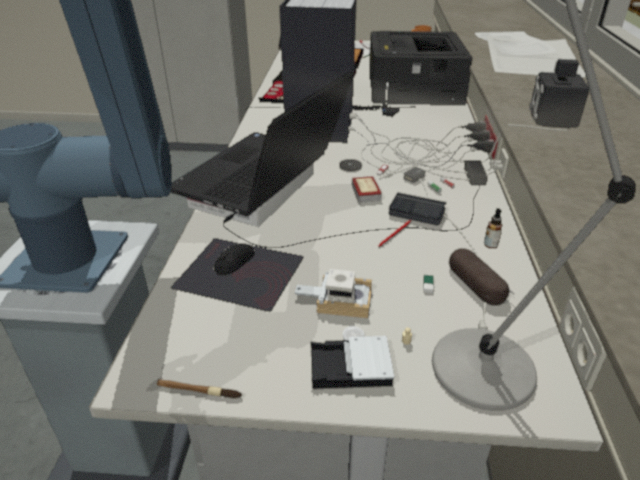

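```bash
python3 - <<'E'
import cv2,numpy as np
a=cv2.imread("pics/top0.png")[180:270,325:445]; b=cv2.imread("pics/side0.png")[262:397,285:465]
def up(i,x0,y0,s,f):
    o=cv2.resize(i,None,fx=s,fy=s,interpolation=cv2.INTER_CUBIC)
    for k in range(0,i.shape[1],10):
        cv2.line(o,(k*s,0),(k*s,6 if k%20 else 14),(0,0,255),1)
        if k%20==0: cv2.putText(o,str(x0+k),(k*s,24),0,.4,(0,0,255),1)
    for k in range(0,i.shape[0],10):
        cv2.line(o,(0,k*s),(8,k*s),(0,0,255),1); cv2.putText(o,str(y0+k),(9,k*s+4),0,.4,(0,0,255),1)
    cv2.imwrite(f,o)
up(a,325,180,6,"pics/top0c.png"); up(b,285,262,4,"pics/side0c.png")
E
```

```text
(no output)
```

View pics/top0c.png

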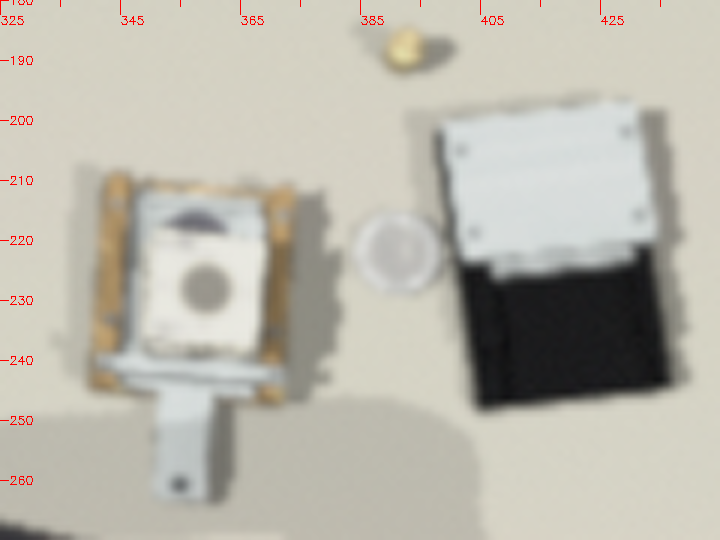

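View pics/side0c.png

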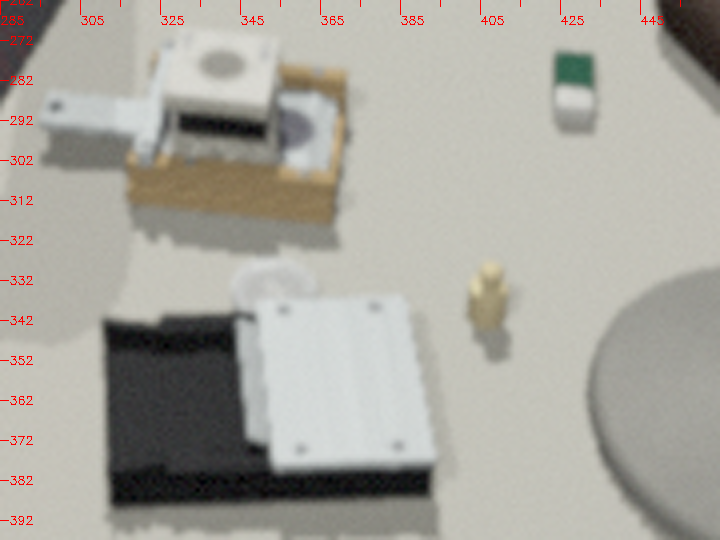

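```bash
cat > h.py <<'E'
import numpy as np
C={n:np.load(n+".npz") for n in("top","side")}
def bp(n,u,v,z):
    m,V=C[n]["m"],C[n]["v"]; R,t=V[:3,:3],V[:3,3]
    d=R.T@np.linalg.solve(m,[u,v,1]); o=-R.T@t
    return o+d*(z-o[2])/d[2]
def pj(n,p):
    q=C[n]["m"]@(C[n]["v"]@np.append(p,1))[:3]; return q[:2]/q[2]
E
python3 - <<'E'
from h import *
P=[("top","stBL",105,172,26),("top","stBR",295,187,26),("top","stFL",88,388,26),("top","stFR",280,402,26),
("top","tabL",152,497,18),("top","tabR",213,502,18),("top","hole",180,484,18),("top","tabLbar",155,398,18),("top","tabRbar",217,402,18),
("top","barL",97,358,34),("top","barR",285,372,34),
("top","dFL",475,410,20.5),("top","dFR",672,385,20.5),("top","cBL",437,122,25.5),("top","cBR",637,100,25.5),("top","cFL",462,262,25.5),("top","cFR",655,240,25.5),
("side","stFR",127,160,26),("side","stBR",332,178,26),("side","stBL",345,72,26),("side","stFR0",127,205,0),("side","stBR0",333,222,0),
("side","tabL",42,92,18),("side","tabR",42,128,18),("side","hole",56,107,18),
("side","dFR",112,470,20.5),("side","dFR0",113,507,0),("side","dBR0",430,495,0),("side","dFL",104,320,20.5),("side","cBL",405,297,25.5),("side","cBR",435,460,25.5),("side","cFR",272,472,25.5)]
for n,l,a,b,z in P:
    u,v=(325+a/6,180+b/6) if n=="top" else (285+a/4,262+b/4)
    print(n,l,bp(n,u,v,z).round(1))
E
```

```text
top stBL [666.6 -44.2  26. ]
top stBR [ 660.2 -132.3   26. ]
top stFL [564.8 -36.1  26. ]
top stFR [ 559.  -123.9   26. ]
top tabL [515.9 -65.6  18. ]
top tabR [513.8 -93.4  18. ]
top hole [522.  -78.4  18. ]
top tabLbar [561.9 -67.3  18. ]
top tabRbar [560.2 -95.8  18. ]
top barL [577.3 -39.8  34. ]
top barR [ 571.4 -125.4   34. ]
top dFL [ 556.8 -214.1   20.5]
top dFR [ 569.2 -305.4   20.5]
top cBL [ 692.1 -199.1   25.5]
top cBR [ 703.6 -293.1   25.5]
top cFL [ 625.3 -209.1   25.5]
top cFR [ 636.5 -299.    25.5]
side stFR [ 563.  -122.2   26. ]
side stBR [ 660.7 -127.3   26. ]
side stBL [666.7 -48.5  26. ]
side stFR0 [ 563.1 -125.6    0. ]
side stBR0 [ 662.5 -129.8    0. ]
side tabL [515.1 -66.4  18. ]
side tabR [518.4 -93.5  18. ]
side hole [523.4 -77.3  18. ]
side dFR [ 572.8 -302.9   20.5]
side dFR0 [ 573.2 -305.     0. ]
side dBR0 [ 703.9 -288.9    0. ]
side dFL [ 561.5 -220.8   20.5]
side cBL [ 693.6 -201.6   25.5]
side cBR [ 703.9 -292.    25.5]
side cFR [ 637.9 -303.2   25.5]
```

>>> {"api": "move_arm", "payload": {"series": [[[23, 30, -6], [0, 0, -0.032], 45], [[23, 30, -6], [0, 0, -0.032], 45], [[23, 30, -6], [0, 0, -0.032], 45], [[23, 30, -6], [0, 0, -0.032], 45], [[23, 30, -6], [0, 0, -0.032], 45], [[23, 30, -6], [0, 0, -0.032], 45], [[23, 30, -6], [0, 0, -0.032], 45], [[23, 30, -6], [0, 0, -0.032], 45], [[23, 30, -6], [0, 0, -0.032], 45], [[23, 30, -6], [0, 0, -0.032], 45], [[23, 30, -6], [0, 0, -0.032], 45], [[23, 30, -6], [0, 0, -0.032], 45], [[23, 30, -6], [0, 0, -0.032], 45], [[23, 30, -6], [0, 0, -0.032], 45], [[0, 0, 0], [0, 0, 0], 45], [[0, 0, 0], [0, 0, 0], 45]], "force": 40}}

```text
t: 1.7
position: [530.2, -88.2, 138.1]
eef_rot: [[0.998, -0.056, -0.002], [-0.056, -0.998, 0.0], [-0.002, -0.0, -1.0]]
wrist_force: [-0.8, -1.1, 0.6]
width: 44.9
grasp_force: 0.0
```

>>> {"api": "move_arm", "payload": {"series": [[[5, 7, -20], [0, 0, -0.004], 45], [[0, 0, -30], [0, 0, 0], 45], [[0, 0, -30], [0, 0, 0], 45], [[0, 0, -10], [0, 0, 0], 45], [[0, 0, 0], [0, 0, 0], 45]]}}

```text
t: 2.2
position: [533.9, -82.6, 47.7]
eef_rot: [[0.998, -0.064, -0.003], [-0.064, -0.998, 0.001], [-0.003, -0.001, -1.0]]
wrist_force: [-0.1, 0.8, -0.3]
width: 45.1
grasp_force: 0.0
```

```bash
python3 - <<'E'
from workcell import bot
import cv2,numpy as np
from h import *
a=bot.camera("side")["frame"][230:340,260:400,::-1];b=bot.camera("top")["frame"][190:300,290:430,::-1]
o=np.vstack([cv2.resize(i,None,fx=5,fy=5,interpolation=2)[:,:] for i in(a,)])
cv2.imwrite("pics/s1.png",o)
cv2.imwrite("pics/t1.png",cv2.resize(b,None,fx=5,fy=5,interpolation=2))
s=bot.sense();print(s["position"],s["wrist_force"])
p=s["position"]+[0,0,-17]
print((pj("side",p)-[260,230])*5)
E
```

```text
[535.99989658 -82.89704309  49.8666021 ] [ 0.09444003  0.32734532 -0.22964251]
[224.14504382 275.93560297]
```

View pics/s1.png

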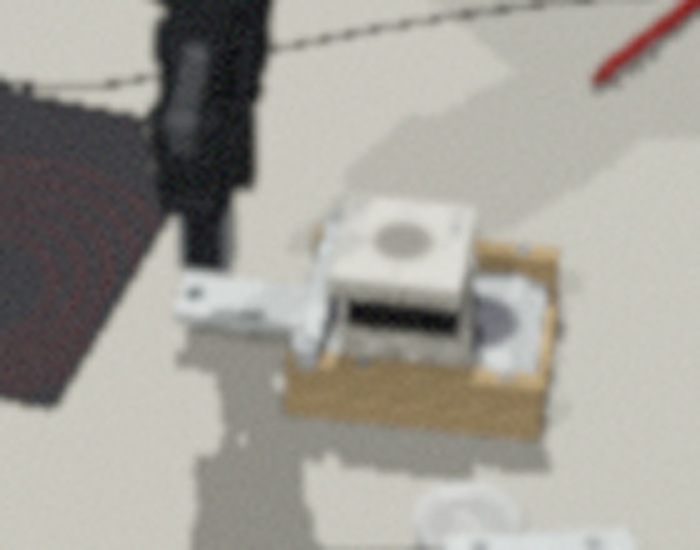

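>>> {"api": "move_arm", "payload": {"series": [[[5, 2, -10], [0, 0, 0], 45], [[0, 0, -8], [0, 0, 0], 45], [[0, 0, -6], [0, 0, 0], 45], [[0, 0, -4], [0, 0, 0], 45], [[0, 0, 0], [0, 0, 0], 45], [[0, 0, 0], [0, 0, 0], 45]]}}

```text
t: 2.9
position: [540.5, -79.9, 20.7]
eef_rot: [[0.998, -0.063, -0.0], [-0.063, -0.998, 0.0], [-0.0, -0.0, -1.0]]
wrist_force: [-0.7, -0.4, -0.8]
width: 45.1
grasp_force: 0.0
```

```bash
python3 - <<'E'
from workcell import bot
import cv2,numpy as np
from h import *
a=bot.camera("side")["frame"][230:340,260:400,::-1]
cv2.imwrite("pics/s2.png",cv2.resize(a,None,fx=5,fy=5,interpolation=2))
s=bot.sense();print(s["position"],s["wrist_force"])
E
```

```text
[540.60476298 -79.95048896  20.90872133] [-0.85692825  0.33522166 -0.20971588]
```

View pics/s2.png

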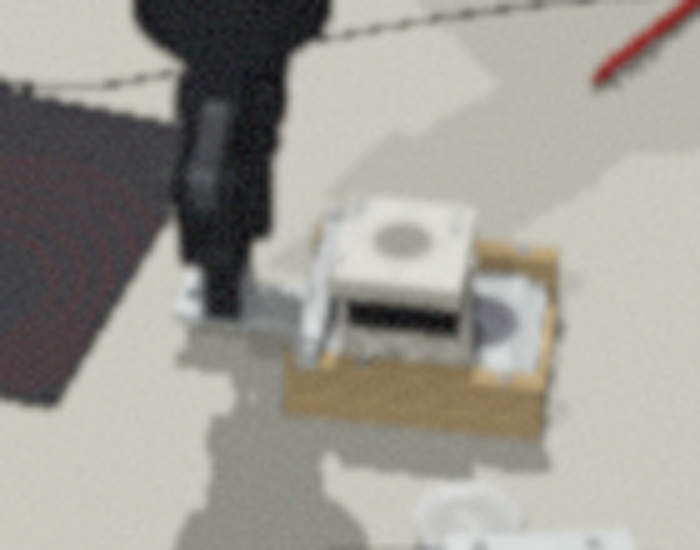

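>>> {"api": "move_arm", "payload": {"series": [[[0, 0, 0], [0, 0, 0], 34], [[0, 0, 0], [0, 0, 0], 30], [[0, 0, 0], [0, 0, 0], 27], [[0, 0, 0], [0, 0, 0], 26], [[0, 0, 0], [0, 0, 0], 25], [[0, 0, 0], [0, 0, 0], 24], [[0, 0, 0], [0, 0, 0], 23], [[0, 0, 0], [0, 0, 0], 21], [[0, 0, 0], [0, 0, 0], 18], [[0, 0, 0], [0, 0, 0], 18]], "force": 20}}

```text
t: 3.95
position: [540.5, -79.9, 20.8]
eef_rot: [[0.998, -0.063, -0.0], [-0.063, -0.998, 0.0], [-0.0, -0.0, -1.0]]
wrist_force: [-0.2, 0.4, -0.3]
width: 17.9
grasp_force: 0.0
```

```bash
python3 - <<'E'
from workcell import bot
import cv2,numpy as np
from h import *
a=bot.camera("side")["frame"][255:315,280:340,::-1]; b=bot.camera("top")["frame"][215:275,325:385,::-1]
cv2.imwrite("pics/s3.png",np.hstack([cv2.resize(i,None,fx=6.5,fy=6.5,interpolation=2) for i in(a,b)]))
s=bot.sense();print(s["position"],s["wrist_force"],bot.tip_extent)
p=s["position"]
for n,o in (("side",[280,255]),("top",[325,215])):
    print(n,(pj(n,p+[0,-9,-17])-o)*6.5,(pj(n,p+[0,-9,-2.8])-o)*6.5)
E
```

```text
[540.51938689 -79.93511023  20.79981903] [ 0.40417665  0.1019501  -0.16753376] 17.0
side [175.86269092 282.52064798] [175.04606406 247.36479668]
top [216.64584001 259.14645783] [219.45874323 253.70256126]
```

View pics/s3.png

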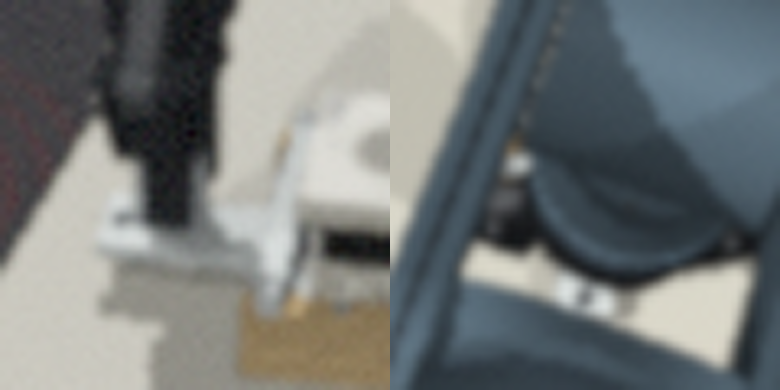

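>>> {"api": "move_arm", "payload": {"series": [[[0, 0, 0], [0, 0, 0], 45], [[0, 0, 0], [0, 0, 0], 45], [[0, 0, 0], [0, 0, 0], 45], [[0, 0, 0], [0, 0, 0], 45], [[0, 0, -1], [0, 0, 0], 45], [[0, 0, -1], [0, 0, 0], 45], [[0, 0, -1], [0, 0, 0], 45], [[0, 0, 0], [0, 0, 0], 45]]}}

```text
t: 4.85
position: [540.3, -79.9, 17.6]
eef_rot: [[0.998, -0.063, -0.0], [-0.063, -0.998, 0.0], [-0.0, -0.0, -1.0]]
wrist_force: [-0.1, 1.1, -0.7]
width: 45.0
grasp_force: 0.0
```

```bash
python3 - <<'E'
from workcell import bot
import cv2,numpy as np
f=bot.camera("side")["frame"]; g=f[225:325,255:335,::-1]
print(bot.sense()["position"],bot.sense()["width"])
cv2.imwrite("pics/s4.png",cv2.resize(g,None,fx=6,fy=6,interpolation=cv2.INTER_LANCZOS4))
E
```

```text
[540.42911661 -79.90147051  17.67489585] 44.878275549801316
```

View pics/s4.png

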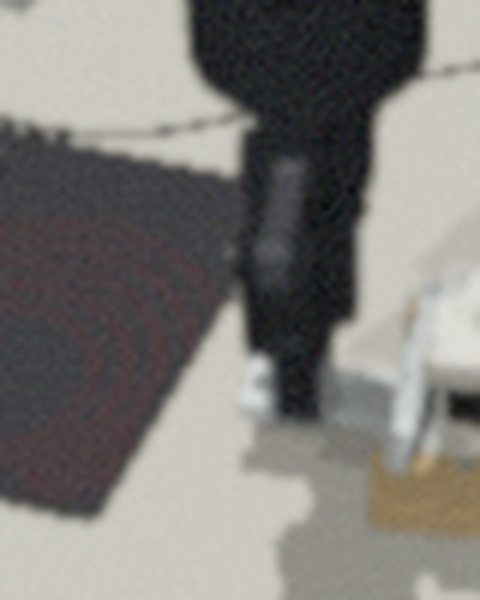

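>>> {"api": "move_arm", "payload": {"series": [[[0, 0, -1], [0, 0, 0], 45], [[0, 0, -1], [0, 0, 0], 45], [[0, 0, 0], [0, 0, 0], 45]]}}

```text
t: 5.2
position: [540.4, -79.9, 15.6]
eef_rot: [[0.998, -0.063, -0.0], [-0.063, -0.998, 0.0], [-0.0, -0.0, -1.0]]
wrist_force: [0.2, 0.3, 0.2]
width: 45.2
grasp_force: 0.0
```

>>> {"api": "move_arm", "payload": {"series": [[[0, 0, -1], [0, 0, 0], 45], [[0, 0, -1], [0, 0, 0], 45], [[0, 0, 0], [0, 0, 0], 45]]}}

```text
t: 5.5
position: [540.4, -79.9, 13.6]
eef_rot: [[0.998, -0.063, -0.0], [-0.063, -0.998, 0.0], [-0.0, -0.0, -1.0]]
wrist_force: [-0.5, 0.1, 0.6]
width: 45.2
grasp_force: 0.0
```

>>> {"api": "move_arm", "payload": {"series": [[[0, 0, -1], [0, 0, 0], 45], [[0, 0, -1], [0, 0, 0], 45], [[0, 0, 0], [0, 0, 0], 45]]}}

```text
t: 5.8
position: [540.4, -79.9, 11.7]
eef_rot: [[0.998, -0.063, -0.0], [-0.063, -0.998, 0.0], [-0.0, -0.0, -1.0]]
wrist_force: [-0.5, -0.3, -0.3]
width: 45.0
grasp_force: 0.0
```

>>> {"api": "move_arm", "payload": {"series": [[[0, 0, -1], [0, 0, 0], 45], [[0, 0, -1], [0, 0, 0], 45], [[0, 0, 0], [0, 0, 0], 45]]}}

```text
t: 6.1
position: [540.4, -79.9, 9.6]
eef_rot: [[0.998, -0.063, -0.0], [-0.063, -0.998, 0.0], [-0.0, -0.0, -1.0]]
wrist_force: [0.6, -0.5, -0.8]
width: 44.9
grasp_force: 0.0
```

>>> {"api": "move_arm", "payload": {"series": [[[0, 0, -1], [0, 0, 0], 45], [[0, 0, -1], [0, 0, 0], 45], [[0, 0, 0], [0, 0, 0], 45]]}}

```text
t: 6.4
position: [540.4, -79.9, 7.6]
eef_rot: [[0.998, -0.063, -0.0], [-0.063, -0.998, 0.0], [-0.0, -0.0, -1.0]]
wrist_force: [0.1, 0.1, 0.2]
width: 45.4
grasp_force: 0.0
```

>>> {"api": "move_arm", "payload": {"series": [[[0, 0, -1], [0, 0, 0], 45], [[0, 0, -1], [0, 0, 0], 45], [[0, 0, 0], [0, 0, 0], 45]]}}

```text
t: 6.7
position: [540.4, -79.9, 5.6]
eef_rot: [[0.998, -0.063, -0.0], [-0.063, -0.998, 0.0], [-0.0, -0.0, -1.0]]
wrist_force: [-0.5, -0.6, -0.0]
width: 45.0
grasp_force: 0.0
```

```bash
python3 - <<'E'
from workcell import bot
import cv2
from h import *
g=bot.camera("side")["frame"]
s=bot.sense();print(s["position"],s["wrist_force"],s["width"])
# darkness profile down the finger column
for r in range(284,312): print(r,g[r,298:312].mean(1).astype(int))
for z in(0,5,10,15,20): print(z,pj("side",s["position"]*[1,1,0]+[0,-25,z]).round(1))
E
```

```text
[540.47358728 -79.94445053   5.72797071] [ 0.46462271 -0.06025244  0.61983207] 44.985990088881564
284 [ 27  34  26  30  34  24  32  34  24  36  29  26  63 107]
285 [ 34  29  37  38  33  34  40  40  32  28  23  32  75 128]
286 [ 27  39  41  40  43  43  43  42  30  29  31  42  82 126]
287 [ 35  41  38  44  40  42  40  38  37  32  30  57  84 120]
288 [ 71  58  47  44  39  45  41  28  34  36  34  62  91 117]
289 [139 106  76  44  38  30  32  33  33  32  50  68  98 111]
290 [189 154 104  58  36  24  32  34  24  42  64  85  97 108]
291 [203 174 123  67  39  26  30  31  37  45  76 100 103 104]
292 [197 170 126  72  34  32  34  33  37  51  84 101 102 105]
293 [170 152 119  66  37  29  35  31  22  51  81 101 104 114]
294 [153 140 113  71  40  35  28  32  34  45  80 102 112 118]
295 [141 131 105  68  37  31  32  31  31  44  74  98 112 116]
296 [134 123 107  70  36  28  39  29  34  47  73  97 106 112]
297 [135 129 106  68  37  26  32  39  32  45  72 102 110 110]
298 [143 133 117  81  54  47  42  43  43  46  76 106 111 116]
299 [141 139 122 107  90  88  79  70  65  70  83 104 111 117]
300 [140 140 135 129 124 120 117 111  98  96 103 113 115 119]
301 [143 139 141 139 138 136 132 126 115 111 112 116 119 113]
302 [146 143 143 140 140 140 136 124 120 116 117 114 116 114]
303 [167 163 151 143 146 146 144 135 130 126 120 118 118 113]
304 [188 183 175 167 167 166 163 159 144 135 128 124 127 126]
305 [197 197 192 189 189 190 190 177 156 141 136 135 137 138]
306 [198 198 197 196 198 198 194 179 155 143 139 140 139 141]
307 [199 197 198 197 197 197 189 167 145 139 142 140 142 139]
308 [198 198 195 189 186 184 177 156 145 141 140 141 141 139]
309 [196 197 190 172 161 160 156 146 142 142 141 143 139 141]
310 [199 196 189 163 142 145 141 139 142 143 141 138 140 139]
311 [197 197 188 162 142 140 140 141 142 141 142 138 139 140]
0 [306.2 305.4]
5 [306.2 303.5]
10 [306.1 301.6]
15 [306.1 299.6]
20 [306.  297.7]
```

>>> {"api": "move_arm", "payload": {"series": [[[0, 0, -1], [0, 0, 0], 45], [[0, 0, -1], [0, 0, 0], 45], [[0, 0, -1], [0, 0, 0], 45], [[0, 0, 0], [0, 0, 0], 45]]}}

```text
t: 7.15
position: [540.4, -79.9, 2.6]
eef_rot: [[0.998, -0.063, -0.0], [-0.063, -0.998, 0.0], [-0.0, -0.0, -1.0]]
wrist_force: [-0.2, -1.0, 0.0]
width: 44.8
grasp_force: 0.0
```

>>> {"api": "move_arm", "payload": {"series": [[[0, 0, -1], [0, 0, 0], 45], [[0, 0, -1], [0, 0, 0], 45], [[0, 0, -1], [0, 0, 0], 45], [[0, 0, 0], [0, 0, 0], 40], [[0, 0, 0], [0, 0, 0], 34], [[0, 0, 0], [0, 0, 0], 30], [[0, 0, 0], [0, 0, 0], 28], [[0, 0, 0], [0, 0, 0], 26.5], [[0, 0, 0], [0, 0, 0], 26.5]], "force": 20}}

```text
t: 8.05
position: [540.5, -79.9, -0.1]
eef_rot: [[0.998, -0.063, 0.0], [-0.063, -0.998, 0.0], [0.0, -0.0, -1.0]]
wrist_force: [-0.1, 0.7, 1.3]
width: 26.4
grasp_force: 0.3
```

>>> {"api": "move_arm", "payload": {"series": [[[0, 0, 0], [0, 0, 0], 25.5], [[0, 0, 0], [0, 0, 0], 25], [[0, 0, 0], [0, 0, 0], 24.5], [[0, 0, 0], [0, 0, 0], 24], [[0, 0, 0], [0, 0, 0], 23], [[0, 0, 0], [0, 0, 0], 22], [[0, 0, 0], [0, 0, 0], 21], [[0, 0, 0], [0, 0, 0], 20]]}}

```text
t: 8.85
position: [540.5, -79.9, -0.1]
eef_rot: [[0.998, -0.063, 0.0], [-0.063, -0.998, 0.0], [0.0, -0.0, -1.0]]
wrist_force: [0.3, 1.3, 3.6]
width: 23.4
grasp_force: 19.9
```

>>> {"api": "move_arm", "payload": {"series": [[[0, 0, 0.3], [0, 0, 0], 18], [[0, 0, 0], [0, 0, 0], 18], [[-1, 0.06, 0], [0, 0, 0], 18], [[-2, 0.13, 0], [0, 0, 0], 18], [[-3, 0.2, 0], [0, 0, 0], 18], [[-3, 0.2, 0], [0, 0, 0], 18]], "force": 35}}

```text
t: 9.45
position: [531.6, -79.5, 0.1]
eef_rot: [[0.998, -0.063, 0.001], [-0.063, -0.998, -0.0], [0.001, 0.0, -1.0]]
wrist_force: [2.5, 0.3, -2.5]
width: 22.7
grasp_force: 37.0
```

>>> {"api": "move_arm", "payload": {"series": [[[-3, 0.2, 0], [0, 0, 0], 18], [[-3, 0.2, 0], [0, 0, 0], 18], [[-3, 0.2, 0], [0, 0, 0], 18], [[-3, 0.2, 0], [0, 0, 0], 18], [[-3, 0.2, 0], [0, 0, 0], 18], [[-3, 0.2, 0], [0, 0, 0], 18], [[-3, 0.2, 0], [0, 0, 0], 18]]}}

```text
t: 10.15
position: [510.1, -77.9, 0.1]
eef_rot: [[0.998, -0.063, -0.0], [-0.063, -0.998, 0.0], [-0.0, 0.0, -1.0]]
wrist_force: [2.3, 0.0, -1.1]
width: 22.6
grasp_force: 37.1
```

```bash
cat > tr.py <<'E'
from workcell import bot
import cv2,numpy as np
# shift of tab hole/plate vs stand seen in side camera
f=bot.camera("side")["frame"]; cv2.imwrite("pics/now.png",f[:,:,::-1]); s=bot.sense(); print(s["position"].round(1),s["wrist_force"].round(2),s["wrist_torque"].round(2),s["width"])
a=cv2.imread("pics/side0.png",0)[262:290,322:358]   # top of stack
b=cv2.cvtColor(f,cv2.COLOR_RGB2GRAY)
r=cv2.matchTemplate(b[250:310,300:380],a,cv2.TM_CCOEFF_NORMED);print(cv2.minMaxLoc(r)[1::2],"ref (22,12)")
E
python3 tr.py
```

```text
[509.5 -77.8   0. ] [ 0.75 -1.27 -0.7 ] [-0.06 -0.11 -0.04] 22.867291577318422
(0.8557612895965576, (20, 13)) ref (22,12)
```

>>> {"api": "move_arm", "payload": {"series": [[[-3, 0.2, 0], [0, 0, 0], 18], [[-3, 0.2, 0], [0, 0, 0], 18], [[-3, 0.2, 0], [0, 0, 0], 18], [[-3, 0.2, 0], [0, 0, 0], 18], [[-3, 0.2, 0], [0, 0, 0], 18], [[-3, 0.2, 0], [0, 0, 0], 18], [[-3, 0.2, 0], [0, 0, 0], 18], [[-3, 0.2, 0], [0, 0, 0], 18], [[-3, 0.2, 0], [0, 0, 0], 18], [[-3, 0.2, 0], [0, 0, 0], 18], [[0, 0, 0], [0, 0, 0], 18]]}}

```text
t: 11.3
position: [479.3, -75.7, -0.1]
eef_rot: [[0.998, -0.063, -0.002], [-0.063, -0.998, 0.001], [-0.002, -0.0, -1.0]]
wrist_force: [-0.9, -0.9, 0.9]
width: 22.9
grasp_force: 37.2
```

```bash
python3 tr.py
```

```text
[ 4.794e+02 -7.560e+01 -1.000e-01] [-1.64 -0.25  0.29] [ 0.02  0.18 -0.04] 22.46054065689941
(0.839855432510376, (24, 14)) ref (22,12)
```

>>> {"api": "move_arm", "payload": {"series": [[[-2, 0.13, 0], [0, 0, 0], 18], [[-2, 0.13, 0], [0, 0, 0], 18], [[-2, 0.13, 0], [0, 0, 0], 18], [[-2, 0.13, 0], [0, 0, 0], 18], [[-2, 0.13, 0], [0, 0, 0], 18], [[-2, 0.13, 0], [0, 0, 0], 18], [[-2, 0.13, 0], [0, 0, 0], 18], [[-2, 0.13, 0], [0, 0, 0], 18], [[-2, 0.13, 0], [0, 0, 0], 18], [[-2, 0.13, 0], [0, 0, 0], 18], [[-2, 0.13, 0], [0, 0, 0], 18], [[-2, 0.13, 0], [0, 0, 0], 18], [[-2, 0.13, 0], [0, 0, 0], 18], [[-2, 0.13, 0], [0, 0, 0], 18], [[-2, 0.13, 0], [0, 0, 0], 18], [[0, 0, 0], [0, 0, 0], 18]]}}

```text
t: 12.95
position: [450.0, -73.9, 0.0]
eef_rot: [[0.998, -0.063, -0.001], [-0.063, -0.998, 0.0], [-0.001, -0.0, -1.0]]
wrist_force: [-0.1, 0.3, -0.5]
width: 23.0
grasp_force: 37.1
```

```bash
python3 tr.py
```

```text
[ 4.502e+02 -7.390e+01  1.000e-01] [-0.84 -1.17 -1.56] [0.03 0.03 0.04] 22.992880562211443
(0.9431217312812805, (21, 15)) ref (22,12)
```

>>> {"api": "move_arm", "payload": {"series": [[[-3, 0.2, 0], [0, 0, 0], 18], [[-3, 0.2, 0], [0, 0, 0], 18], [[-3, 0.2, 0], [0, 0, 0], 18], [[-3, 0.2, 0], [0, 0, 0], 18], [[-3, 0.2, 0], [0, 0, 0], 18], [[-3, 0.2, 0], [0, 0, 0], 18], [[-3, 0.2, 0], [0, 0, 0], 18], [[-3, 0.2, 0], [0, 0, 0], 18], [[-3, 0.2, 0], [0, 0, 0], 18], [[0, 0, 0], [0, 0, 0], 18], [[0, 0, 0], [0, 0, 0], 18], [[0, 0, 0], [0, 0, 0], 18]]}}

```text
t: 14.2
position: [423.7, -72.3, 0.2]
eef_rot: [[0.998, -0.063, 0.0], [-0.063, -0.998, -0.0], [0.0, 0.0, -1.0]]
wrist_force: [-1.0, -0.3, -1.9]
width: 22.9
grasp_force: 37.1
```

```bash
python3 tr.py; python3 -c "
import cv2
i=cv2.imread('pics/now.png')[250:330,235:385]
cv2.imwrite('pics/s5.png',cv2.resize(i,None,fx=5,fy=5,interpolation=2))"
```

```text
[ 4.237e+02 -7.230e+01  2.000e-01] [-0.45 -0.6  -1.12] [ 0.    0.11 -0.01] 22.763610496118677
(0.9514427185058594, (21, 15)) ref (22,12)
```

View pics/s5.png

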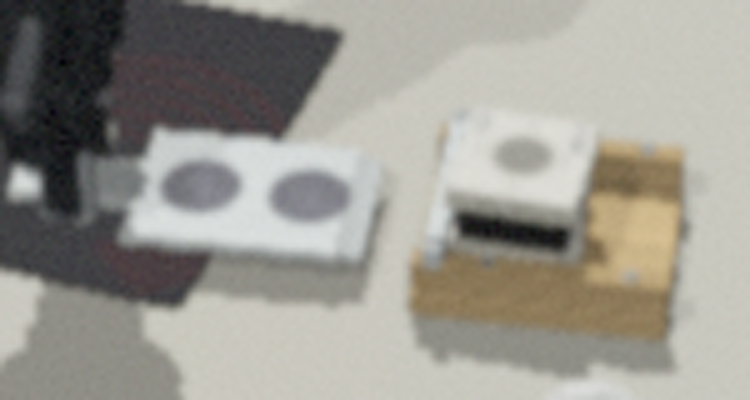

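```bash
python3 - <<'E'
from h import *
for l,u,v in(("LF",312,283),("LN",307.4,302.4),("BF",266,276),("BN",259.4,298.6)): print(l,bp("side",u,v,18).round(1))
for u,v in((447.5,285),(447,310),(445,340)): print("brush top",bp("top",u,v,4).round(1))
for u,v in((158,383),(215,391),(240,393)): print("brush side",bp("side",u,v,4).round(1))
from workcell import bot
import cv2
cv2.imwrite("pics/t5.png",bot.camera("top")["frame"][:,:,::-1])
i=cv2.imread("pics/t5.png")[215:315,310:460];cv2.imwrite("pics/t5c.png",cv2.resize(i,None,fx=5,fy=5,interpolation=2))
E
```

```text
LF [547.6 -57.6  18. ]
LN [ 544.2 -116.    18. ]
BF [451.2 -42.8  18. ]
BN [ 449.9 -112.3   18. ]
brush top [ 458.2 -333.9    4. ]
brush top [ 389.9 -329.6    4. ]
brush top [ 309.7 -320.7    4. ]
brush side [ 315.8 -316.     4. ]
brush side [ 413.9 -324.9    4. ]
brush side [ 455.4 -325.7    4. ]
```

>>> {"api": "move_arm", "payload": {"series": [[[0, 0, 3], [0, 0, 0], 18], [[0, 0, 6], [0, 0, 0], 18], [[0, 0, 8], [0, 0, 0], 18], [[0, 0, 8], [0, 0, 0], 18], [[0, -8, 0], [0, 0, 0.015], 18], [[0, -16, 0], [0, 0, 0.015], 18], [[0, -18, 0], [0, 0, 0.015], 18], [[0, -18, 0], [0, 0, 0.015], 18], [[0, -18, 0], [0, 0, 0.015], 18], [[0, -18, 0], [0, 0, 0.015], 18], [[0, -18, 0], [0, 0, 0.015], 18], [[0, -18, 0], [0, 0, 0.015], 18], [[0, -18, 0], [0, 0, 0.015], 18], [[0, -18, 0], [0, 0, 0.015], 18], [[0, -16, 0], [0, 0, 0.015], 18], [[0, -12, 0], [0, 0, 0.01], 18], [[0, -5, 0], [0, 0, 0], 18], [[0, 0, 0], [0, 0, 0], 18]], "force": 50}}

```text
t: 16.1
position: [423.6, -273.7, 25.4]
eef_rot: [[0.994, 0.111, 0.0], [0.111, -0.994, -0.0], [0.0, 0.0, -1.0]]
wrist_force: [-0.7, 1.3, -1.5]
width: 22.2
grasp_force: 52.9
```

```bash
python3 - <<'E'
from workcell import bot
import cv2,numpy as np
s=bot.sense();print(s["position"],s["eef_rot"][:,0],s["wrist_force"])
a=bot.camera("top")["frame"][190:280,375:475,::-1];b=bot.camera("side")["frame"][310:400,230:330,::-1]
cv2.imwrite("pics/c6.png",np.hstack([cv2.resize(i,None,fx=4,fy=4,interpolation=2) for i in(a,b)]))
E
```

```text
[ 423.56820718 -273.66333813   25.35179315] [9.93872803e-01 1.10529527e-01 2.73120723e-04] [-0.69644094  1.26082208 -1.53646382]
```

View pics/c6.png

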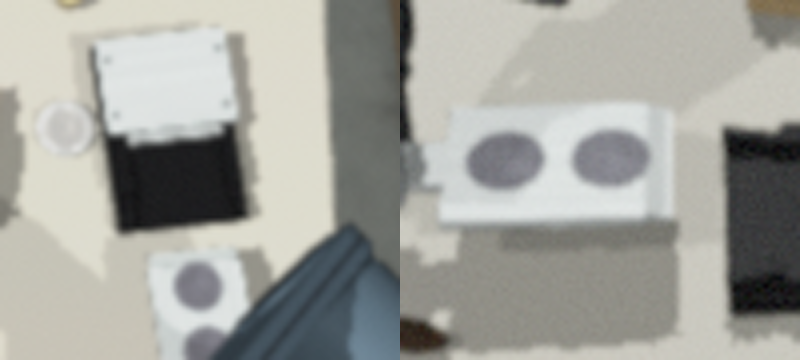

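```bash
python3 - <<'E'
from h import *
t=lambda a,b,z:bp("top",375+a/4,190+b/4,z).round(1)
s=lambda a,b,z:bp("side",230+(a-400)/4,310+b/4,z).round(1)
print("lead",t(148,257,40),t(240,250,40))
print("circle",t(199,286,43), "side circles",s(505,160,43),s(611,158,43))
print("dock front",t(118,230,20.5),t(247,215,20.5),"inner",t(136,226,12),t(228,217,12))
print("cover back",t(94,47,25.5),t(228,30,25.5),"front",t(107,135,25.5),t(240,122,25.5),"lip",t(128,143,26),t(222,134,26))
print("screws",t(111,118,25.5),t(229,103,25.5),t(102,59,25.5),t(218,47,25.5))
print("side lead",s(672,108,40),s(672,218,40),"dockF",s(727,130,20.5),s(733,292,20.5))
E
```

```text
lead [ 537.2 -231.5   40. ] [ 542.5 -294.3   40. ]
circle [ 517.2 -264.9   43. ] side circles [ 474.2 -267.1   43. ] [ 518.3 -262.6   43. ]
dock front [ 559.2 -215.1   20.5] [ 570.3 -304.8   20.5] inner [ 563.6 -229.2   12. ] [ 570.4 -293.5   12. ]
cover back [ 688.  -200.9   25.5] [ 701.2 -295.4   25.5] front [ 625.1 -208.4   25.5] [ 635.1 -301.2   25.5] lip [ 619.4 -222.7   26. ] [ 626.3 -288.3   26. ]
screws [ 637.2 -211.5   25.5] [ 648.6 -294.1   25.5] [ 679.4 -206.3   25.5] [ 688.8 -287.9   25.5]
side lead [ 540.  -229.3   40. ] [ 547.2 -290.3   40. ] dockF [ 562.9 -221.8   20.5] [ 573.9 -310.    20.5]
```

>>> {"api": "move_arm", "payload": {"series": [[[4, 0, 0], [0, 0, 0], 18], [[8, 0, 0], [0, 0, 0], 18], [[8, 0, 0], [0, 0, 0], 18], [[6, 0, 0], [0, 0, 0], 18], [[2, 0, 0], [0, 0, 0], 18], [[0, 0, -4], [0, 0, 0], 18], [[0, 0, -5], [0, 0, 0], 18], [[0, 0, -5], [0, 0, 0], 18], [[0, 0, -4], [0, 0, 0], 18], [[0, 0, -3], [0, 0, 0], 18], [[0, 0, -1], [0, 0, 0], 18], [[0, 0, 0], [0, 0, 0], 18], [[0, 0, 0], [0, 0, 0], 18]]}}

```text
t: 17.5
position: [451.6, -273.3, 3.2]
eef_rot: [[0.994, 0.112, 0.0], [0.112, -0.994, -0.0], [0.0, 0.0, -1.0]]
wrist_force: [-0.9, -0.2, -1.0]
width: 22.4
grasp_force: 52.9
```

>>> {"api": "move_arm", "payload": {"series": [[[2, 0.22, 0], [0, 0, 0], 18], [[2, 0.23, 0], [0, 0, 0], 18], [[2, 0.22, 0], [0, 0, 0], 18], [[2, 0.23, 0], [0, 0, 0], 18], [[2, 0.22, 0], [0, 0, 0], 18], [[0, 0, 0], [0, 0, 0], 18]]}}

```text
t: 18.1
position: [461.9, -272.1, 3.1]
eef_rot: [[0.994, 0.112, 0.0], [0.112, -0.994, -0.0], [0.0, 0.0, -1.0]]
wrist_force: [0.0, 0.1, -2.0]
width: 22.2
grasp_force: 52.9
```

>>> {"api": "move_arm", "payload": {"series": [[[2, 0.22, 0], [0, 0, 0], 18], [[2, 0.23, 0], [0, 0, 0], 18], [[2, 0.22, 0], [0, 0, 0], 18], [[2, 0.23, 0], [0, 0, 0], 18], [[0, 0, 0], [0, 0, 0], 18]], "force": 30}}

```text
t: 18.6
position: [469.8, -271.2, 3.1]
eef_rot: [[0.994, 0.112, 0.0], [0.112, -0.994, -0.0], [0.0, 0.0, -1.0]]
wrist_force: [0.4, 0.3, -1.6]
width: 22.2
grasp_force: 52.9
```

>>> {"api": "move_arm", "payload": {"series": [[[0, 0, -1], [0, 0, 0], 18], [[0, 0, -1], [0, 0, 0], 18], [[0, 0, 0], [0, 0, 0], 18]]}}

```text
t: 18.9
position: [469.4, -271.1, 1.0]
eef_rot: [[0.994, 0.111, -0.0], [0.111, -0.994, 0.0], [-0.0, -0.0, -1.0]]
wrist_force: [-0.6, -0.1, -1.4]
width: 22.3
grasp_force: 52.9
```

>>> {"api": "move_arm", "payload": {"series": [[[2, 0.22, 0], [0, 0, 0], 18], [[2, 0.23, 0], [0, 0, 0], 18], [[2, 0.22, 0], [0, 0, 0], 18], [[0, 0, 0], [0, 0, 0], 18]]}}

```text
t: 19.3
position: [475.9, -270.6, 1.2]
eef_rot: [[0.994, 0.112, 0.0], [0.112, -0.994, -0.0], [0.0, 0.0, -1.0]]
wrist_force: [-0.2, -0.3, -2.7]
width: 22.0
grasp_force: 52.9
```

>>> {"api": "move_arm", "payload": {"series": [[[2, 0.22, -0.5], [0, 0, 0], 18], [[2, 0.23, 0], [0, 0, 0], 18], [[2, 0.22, 0], [0, 0, 0], 18], [[2, 0.23, 0], [0, 0, 0], 18], [[0, 0, 0], [0, 0, 0], 18]]}}

```text
t: 19.8
position: [484.0, -269.8, 0.7]
eef_rot: [[0.994, 0.112, 0.001], [0.112, -0.994, -0.0], [0.001, 0.0, -1.0]]
wrist_force: [0.3, -0.9, -1.6]
width: 22.3
grasp_force: 52.9
```

>>> {"api": "move_arm", "payload": {"series": [[[2, 0.22, 0], [0, 0, 0], 18], [[2, 0.23, 0], [0, 0, 0], 18], [[2, 0.22, 0], [0, 0, 0], 18], [[2, 0.23, 0], [0, 0, 0], 18], [[0, 0, 0], [0, 0, 0], 18]]}}

```text
t: 20.3
position: [492.0, -268.8, 0.6]
eef_rot: [[0.994, 0.112, 0.001], [0.112, -0.994, -0.0], [0.001, 0.0, -1.0]]
wrist_force: [0.3, -1.8, -1.3]
width: 22.1
grasp_force: 52.9
```

>>> {"api": "move_arm", "payload": {"series": [[[2, 0.22, 0], [0, 0, 0], 18], [[2, 0.23, 0], [0, 0, 0], 18], [[2, 0.22, 0], [0, 0, 0], 18], [[2, 0.23, 0], [0, 0, 0], 18], [[0, 0, 0], [0, 0, 0], 18]]}}

```text
t: 20.8
position: [500.0, -267.8, 0.6]
eef_rot: [[0.994, 0.112, 0.001], [0.112, -0.994, -0.0], [0.001, 0.0, -1.0]]
wrist_force: [0.4, -1.2, -0.9]
width: 22.4
grasp_force: 52.9
```

>>> {"api": "move_arm", "payload": {"series": [[[2, 0.1, 0], [0, 0, 0], 18], [[2, 0.1, 0], [0, 0, 0], 18], [[2, 0.2, 0], [0, 0, 0], 18], [[2, 0.2, 0], [0, 0, 0], 18], [[0, 0, 0], [0, 0, 0], 18]]}}

```text
t: 21.3
position: [507.9, -267.1, 0.6]
eef_rot: [[0.994, 0.112, 0.0], [0.112, -0.994, 0.0], [0.0, -0.0, -1.0]]
wrist_force: [-0.1, 0.2, -1.3]
width: 22.1
grasp_force: 52.9
```

>>> {"api": "move_arm", "payload": {"series": [[[2, 0.22, 0], [0, 0, 0], 18], [[2, 0.23, 0], [0, 0, 0], 18], [[2, 0.22, 0], [0, 0, 0], 18], [[2, 0.23, 0], [0, 0, 0], 18], [[0, 0, 0], [0, 0, 0], 18]]}}

```text
t: 21.8
position: [515.9, -266.2, 0.6]
eef_rot: [[0.994, 0.112, 0.0], [0.112, -0.994, -0.0], [0.0, 0.0, -1.0]]
wrist_force: [1.1, -0.1, -1.1]
width: 22.1
grasp_force: 52.9
```

```bash
python3 -c "
from workcell import bot
s=bot.sense();print(s['wrist_force'],s['wrist_torque'])"
```

```text
[ 1.06244893 -0.05047824 -1.12113248] [-0.00750287 -0.10409173 -0.03318041]
```

>>> {"api": "move_arm", "payload": {"series": [[[2, 0.22, 0], [0, 0, 0], 18], [[2, 0.23, 0], [0, 0, 0], 18], [[2, 0.22, 0], [0, 0, 0], 18], [[0, 0, 0], [0, 0, 0], 18]]}}

```text
t: 22.2
position: [521.9, -265.6, 0.6]
eef_rot: [[0.994, 0.112, 0.0], [0.112, -0.994, -0.0], [0.0, 0.0, -1.0]]
wrist_force: [-0.3, 0.4, -1.5]
width: 22.2
grasp_force: 53.0
```

>>> {"api": "move_arm", "payload": {"series": [[[1, 0.11, 0], [0, 0, 0], 18], [[1, 0.11, 0], [0, 0, 0], 18], [[1, 0.11, 0], [0, 0, 0], 18], [[0, 0, 0], [0, 0, 0], 18]]}}

```text
t: 22.6
position: [524.7, -265.3, 0.6]
eef_rot: [[0.994, 0.112, 0.0], [0.112, -0.994, -0.0], [0.0, 0.0, -1.0]]
wrist_force: [0.2, -0.4, -1.1]
width: 22.3
grasp_force: 53.0
```

>>> {"api": "move_arm", "payload": {"series": [[[1, 0.11, 0], [0, 0, 0], 18], [[1, 0.11, 0], [0, 0, 0], 18], [[1, 0.11, 0], [0, 0, 0], 18]]}}

```text
t: 22.9
position: [527.6, -264.9, 0.6]
eef_rot: [[0.994, 0.112, -0.0], [0.112, -0.994, 0.0], [-0.0, -0.0, -1.0]]
wrist_force: [-0.6, 0.5, -0.6]
width: 22.2
grasp_force: 53.0
```

>>> {"api": "move_arm", "payload": {"series": [[[1, 0.11, 0], [0, 0, 0], 18], [[1, 0.11, 0], [0, 0, 0], 18], [[0.5, 0.06, 0], [0, 0, 0], 18]]}}

```text
t: 23.2
position: [530.2, -264.7, 0.6]
eef_rot: [[0.994, 0.112, 0.0], [0.112, -0.994, -0.0], [0.0, 0.0, -1.0]]
wrist_force: [0.5, -0.1, -1.0]
width: 22.3
grasp_force: 53.0
```

>>> {"api": "move_arm", "payload": {"series": [[[1, 0.11, 0], [0, 0, 0], 18], [[1, 0.11, 0], [0, 0, 0], 18], [[0.5, 0.06, 0], [0, 0, 0], 18]]}}

```text
t: 23.5
position: [532.7, -264.4, 0.6]
eef_rot: [[0.994, 0.112, 0.0], [0.112, -0.994, -0.0], [0.0, 0.0, -1.0]]
wrist_force: [0.3, 0.1, -1.4]
width: 22.0
grasp_force: 53.0
```

>>> {"api": "move_arm", "payload": {"series": [[[1, 0.11, 0], [0, 0, 0], 18], [[0.5, 0.06, 0], [0, 0, 0], 18]]}}

```text
t: 23.7
position: [533.3, -264.1, 0.4]
eef_rot: [[0.994, 0.112, -0.002], [0.112, -0.994, 0.0], [-0.002, -0.001, -1.0]]
wrist_force: [-3.2, -0.4, -0.6]
width: 22.2
grasp_force: 53.0
```

>>> {"api": "move_arm", "payload": {"series": [[[1, 0.11, 0], [0, 0, 0], 18], [[0.5, 0.06, 0], [0, 0, 0], 18]]}}

```text
t: 23.9
position: [535.0, -264.0, 0.4]
eef_rot: [[0.994, 0.112, -0.001], [0.112, -0.994, 0.0], [-0.001, -0.001, -1.0]]
wrist_force: [-3.7, -0.1, -0.5]
width: 22.4
grasp_force: 53.0
```

>>> {"api": "move_arm", "payload": {"series": [[[1, 0.11, 0], [0, 0, 0], 18], [[0.5, 0.06, 0], [0, 0, 0], 18]]}}

```text
t: 24.1
position: [536.9, -263.8, 0.5]
eef_rot: [[0.994, 0.112, -0.0], [0.112, -0.994, 0.0], [-0.0, -0.0, -1.0]]
wrist_force: [-3.1, -1.2, -1.1]
width: 21.8
grasp_force: 53.0
```

>>> {"api": "move_arm", "payload": {"series": [[[0.5, 0.06, 0], [0, 0, 0], 18], [[0.5, 0.06, 0], [0, 0, 0], 18]]}}

```text
t: 24.3
position: [538.0, -263.7, 0.6]
eef_rot: [[0.994, 0.112, -0.0], [0.112, -0.994, 0.0], [-0.0, -0.0, -1.0]]
wrist_force: [-3.9, -0.6, -0.8]
width: 22.0
grasp_force: 53.0
```

>>> {"api": "move_arm", "payload": {"series": [[[0.5, 0.06, 0], [0, 0, 0], 18], [[0, 0, 0], [0, 0, 0], 18]]}}

```text
t: 24.5
position: [538.6, -263.7, 0.6]
eef_rot: [[0.994, 0.112, 0.0], [0.112, -0.994, -0.0], [0.0, 0.0, -1.0]]
wrist_force: [-3.2, 0.2, -0.8]
width: 22.0
grasp_force: 53.0
```

>>> {"api": "move_arm", "payload": {"series": [[[0.5, 0.06, 0], [0, 0, 0], 18], [[0, 0, 0], [0, 0, 0], 18]]}}

```text
t: 24.7
position: [539.0, -263.6, 0.6]
eef_rot: [[0.994, 0.112, -0.0], [0.112, -0.994, 0.0], [-0.0, -0.0, -1.0]]
wrist_force: [-3.5, -0.3, -0.5]
width: 22.2
grasp_force: 53.0
```

>>> {"api": "move_arm", "payload": {"series": [[[0.4, 0.04, 0], [0, 0, 0], 18], [[0, 0, 0], [0, 0, 0], 18]]}}

```text
t: 24.9
position: [539.0, -263.5, 0.4]
eef_rot: [[0.994, 0.112, -0.001], [0.112, -0.994, 0.0], [-0.001, -0.0, -1.0]]
wrist_force: [-4.7, -0.6, -0.7]
width: 21.9
grasp_force: 53.0
```

>>> {"api": "move_arm", "payload": {"series": [[[0.4, 0.04, 0], [0, 0, 0], 18], [[0, 0, 0], [0, 0, 0], 18]]}}

```text
t: 25.1
position: [539.0, -263.5, 0.3]
eef_rot: [[0.994, 0.112, -0.002], [0.112, -0.994, 0.001], [-0.002, -0.001, -1.0]]
wrist_force: [-6.6, -2.3, -0.8]
width: 22.3
grasp_force: 53.0
```

>>> {"api": "move_arm", "payload": {"series": [[[0, 0, -0.4], [0, 0, 0], 18], [[0, 0, 0], [0, 0, 0], 22], [[0, 0, 0], [0, 0, 0], 25], [[0, 0, 0], [0, 0, 0], 28], [[0, 0, 0], [0, 0, 0], 34], [[0, 0, 0], [0, 0, 0], 40], [[0, 0, 0], [0, 0, 0], 40], [[0, 0, 0], [0, 0, 0], 40]]}}

```text
t: 25.9
position: [540.0, -263.6, 0.3]
eef_rot: [[0.994, 0.112, 0.0], [0.112, -0.994, -0.0], [0.0, 0.0, -1.0]]
wrist_force: [-0.6, -0.2, 0.0]
width: 40.0
grasp_force: 0.0
```

>>> {"api": "move_arm", "payload": {"series": [[[0, 0, 4], [0, 0, 0], 40], [[0, 0, 8], [0, 0, 0], 40], [[0, 0, 15], [0, 0, 0], 40], [[0, 0, 25], [0, 0, 0], 40], [[0, 0, 35], [0, 0, 0], 40], [[-20, 0, 40], [0, 0, 0], 40], [[-40, 0, 20], [0, 0, 0], 40], [[-45, -20, 0], [0, 0, 0], 40], [[-45, -20, 0], [0, 0, 0], 40], [[0, 0, 0], [0, 0, 0], 40], [[0, 0, 0], [0, 0, 0], 40]]}}

```text
t: 27.0
position: [389.3, -304.4, 148.2]
eef_rot: [[0.994, 0.109, 0.001], [0.109, -0.994, -0.001], [0.001, 0.001, -1.0]]
wrist_force: [0.5, 1.4, 0.9]
width: 40.0
grasp_force: 0.0
```

```bash
python3 tr.py; python3 - <<'E'
import cv2,numpy as np
from h import *
from workcell import bot
f=bot.camera("side")["frame"]; g=cv2.cvtColor(f,cv2.COLOR_RGB2GRAY)
# bright plate between x=565.. and tab end: outline of bright pixels ahead of the lip
m=(g[325:400,270:350]>150).astype(np.uint8)
for r in range(0,75,4): print(325+r,''.join('#' if v>185 else '+' if v>130 else '-' if v>80 else '.' for v in g[325+r,270:360]))
# predicted home: tab end at TCP-25, circle etc.
d=np.array([.9937,.112,0]); t=np.array([539.,-263.5,18]); n=np.array([-.112,.9937,0])
for l,a,b in(("tabendL",-25,12),("tabendR",-25,-12),("bodyL",28.5,32),("bodyR",28.5,-32),("ctr",76,0)): print(l,pj("side",t+a*d+b*n).round(1))
E
```

```text
[ 390.1 -304.   148. ] [ 0.29  0.86 -0.06] [-0.04 -0.04 -0.02] 40.02595855548234
(0.920211911201477, (21, 15)) ref (22,12)
325 ++++++++++++++++++++++++++++++++++++++++++##################################+++++++#######
329 ++++##+++++++++++++++++++++++++++#########################################################
333 ####++++++++++++++++++++++++##############################################################
337 ++++++++++++++++++++++++##################################################################
341 +++++++++++++++++++++###################+++++++++++###+----------........-----++##########
345 ++++++++++++++++++++++##################+-------------------+++++++++++++++###############
349 ++++++++++++++++++++++####################################################################
353 ++++++++++#########################################+++++++++##############++++#+##########
357 ##############################################++++-+++++++----++########++-++#############
361 ############++--+#############################++++++++++++++++-++#######++++++##+#########
365 #######################
[... 229 characters left out ...]
###############+++-++#######
377 ############++++++++++++++++++++++++++++++------..................................-+######
381 #########################################+-...............................................
385 #########################################+-...............................................
389 #########################################++-------------+-----+-+++++++++-++++++++++++++++
393 ##########################################++++++++++++++++++++++++++++++++++++++++++++++++
397 #####################################################################################++++#
tabendL [280.9 355.9]
tabendR [280.4 366.7]
bodyL [311.9 346.3]
bodyR [312.5 375.2]
ctr [340.  359.6]
```

```bash
python3 -c "
from workcell import bot
print(bot.sign_off())"
```

```text
the job is handed in; nothing more can be done
None
```

I drew the plate out, and the packets settled still stacked on the stand floor. I then pushed the plate about 6 mm past pin contact until it stopped at about 7 N, released it and handed the job in; no verdict came back.

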